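Lift a cleaned silver finial with tongs

ROBOT

A 7-joint arm with a two-finger parallel gripper is mounted at the origin on the work surface. World frame = base frame: x ahead of the robot, y to its left, z up, the work surface at z = 0. Lengths are in m, angles in rad, forces in N, time in s.
With the tool pointing down it reaches from about 0.4 to 0.85 m from the base axis. Payload 10.4 kg.
Tool frame: the origin (TCP) lies midway between the tips of the shut fingers; the grasp point (between the pads) lies 19 mm behind it; z points along the fingers, y is the line along which they close (so a half turn about z gives the same grasp; the last joint's range is limited). The gripper opens to 87 mm and grips with 3 to 60 N. Pads are 19 mm wide; open, the fingers measure 117 mm over their backs; the gripper's body (75 mm by 190 mm) begins 51 mm behind the grasp point.
Start: joints at [1.215, 0.332, -0.065, 1.46, 0.022, 1.35, -0.088], TCP at [0.204, -0.591, 0.223] pointing down, gripper open.
Joint ranges: [-2.6, 2.6], [-0.5, 2.12], [-1.47, 1.34], [0.16, 2.42], [-1.27, 4.41], [0.06, 2.06], [-2.6, 2.6]. Speed limits (rad/s): [2.22, 2.22, 2.79, 2.79, 3.14, 3.14, 3.14].

INTERFACE

Orientations are given as a unit quaternion [x, y, z, w].
In Python, from bench import r gives the robot as it stands.
- The arm moves only by the tool arm_command, never from a script. Its argument "moves" is one flat list of numbers, 4 for each row, row after row: the shift along the tool's x, y, z in cm, then the turn about the tool's z in degrees. A call has 1 to 12 rows; each row shifts and turns the commanded pose from where the row before left it, along the tool's axes as they then stand; what a row does not reach is not made up. A row lasts 1/12 s, in which the tool goes at most 41.7 mm and 7.16 degrees, less where a joint would pass 70% of its speed; a pose out of reach is approached as far as the arm can. A call with a gripper value outside its range is refused whole. "fingers" is the opening in per cent of the stroke, from 0 (shut) to 100 (fully open), set as the call begins (left out, the last holds). The fingers move at their own pace and stop on an object; "squeeze" is the grip in N (left out, the last holds). Time passes only in rows, so rows that do not move let the fingers close. It gives the time, the measured TCP pose, the force, the opening and the grip force at its end, in the units of the state.
- r.read_state(): the state, without advancing time (a new reading comes with each control period).
- r.camera(name): name is "scene" or "top" or "wrist"; returns the picture (480x640x3 uint8, red, green, blue); there is no depth.
- r.camera_info(name): a dict with "fx", "fy", "cx", "cy" (pixels), "origin" and "attitude" of the camera in the world. Camera axes: x right, y up, looking along -z (the intrinsics and any distortion apply to the point x, -y, -z); pixel columns grow to the right and rows downward; lengths in m; the calibration is good to about 2 mm. A picture is of the moment at which its call begins: read the wrist's pose just before it. camera_info takes no time and is no camera call; for the wrist camera it gives the pose at the moment of the call.
- r.close_job(): hands the job in; it is judged then, once.
The state is a dict: "time": time; "joint_positions": joint angles; "joint_vel": joint speeds; "joint_torque": joint torques, N m; "ee_pos": TCP position; "eef_rot": TCP orientation; "ft_force": force on the tool from outside, world axes, zero at the start; "torque": the same for the moment, N m; "width": finger opening in m; "grip_force": force on a finger pad.
Only numpy, scipy, OpenCV 4.12 (cv2) and the standard library are available. Lean on these libraries where they do the work, as an engineer would, in place of code of your own. Each camera call takes 0.05 s, during which the arm holds its last target. There are 200 camera calls.

TASK

Pick up the teal-tipped kitchen tongs from the bench by gripping both their arms, take the urn-shaped silver finial off the dark foam pad between their jaws, and hold it up still and roughly upright, about 20 cm above the bench, so that it can be inspected. The silver has just been cleaned: none of the three pieces on the pad may be touched by the robot itself, the finial must not be knocked over, and everything else stays where it is. The program finishes while still holding the finial up in the tongs; nothing is put down.

Things in the scene. Friction and masses are not known exactly. Their poses are not given: they have to be found in the camera images.
- tongs_grip (a point): best place to grip the tongs, near their centre of mass: midway between the arms, half-way up (11 mm above the bench as they lie), 100 mm ahead of the pivot; axes as tongs. Open, the arms are 56 mm wide over their outer faces here. A squeeze under 4 N leaves them open; then they close against the spring: about 5.5 N per side at 49 mm wide, 7.5 N at 34 mm. Let go, they spring open
- tongs_jaws (a point): midpoint between the two jaws of the tongs, 95 mm ahead of tongs_grip on the middle line, half-way up; same axes. Each jaw is 22 mm high, reaches 19 mm ahead of and behind this point and is a shallow V that centres a round thing. Open, the jaws leave 63 mm between their edges and are 84 mm wide outside; with the arms squeezed to 49 mm wide at tongs_grip they leave 50 mm
- tongs_left (a joint): how far each arm of the tongs is closed, rad (both move alike): 0 open; 0.11 arms parallel, 34 mm wide over their outer faces at tongs_grip, with the jaws just on a round thing 28 mm across; 0.15 stop
- finial_center (a point): centre of the finial's barrel, 23 mm above its foot: hollow silver urn finial, 47 mm tall, 60 g: 23 mm foot, narrow neck, straight round barrel 28 mm across from 16 to 30 mm above the foot, small button on top. Stands upright on the foam pad beside two other silver pieces; z: up its length
- finial: the same finial; origin at the centre of its foot
- tongs: hinged steel kitchen tongs, teal silicone heads, 245 mm long with pull ring, 0.1 kg, on their side: two arms, strips 22 mm high, stand side by side and close horizontally. x: along the middle line from pivot to jaws; y: across the arms; z: up. Origin on the underside of the middle line, 110 mm ahead of the pivot. Sprung open they taper: 38 mm wide over the arms near the pivot, 75 mm behind the jaws
- foam_pad: dark grey foam pad, fixed, 110 (x) by 300 (y) by 20 mm high; origin at the centre of its underside. The three silver pieces stand in a row along its y, about 95 mm apart, in any order
- ball_foot: silver ball foot on the pad, 29 mm across, 31 mm tall, with a flat round top; leave it; origin at the centre of its underside
- collar: plain silver ring on the pad, 36 mm across, 16 mm tall; leave it; origin at the centre of its underside
- silver_bowl: footed silver bowl with scalloped rim, about 210 mm across and 130 mm tall, left of the pad; leave it
- swab_jar: glass jar of cotton swabs, 68 mm across, 140 mm tall with the swabs; leave it
- solvent: amber bottle, 72 mm across, 170 mm tall; leave it
- paste_tub: white tub with a blue lid, 72 mm across, 50 mm tall; leave it
- soft_brush: brush lying beyond the pad; leave it
- loupe: black hand loupe lying on the bench, 56 mm lens; leave it

How it is judged:
By the outcome, as a careful person would: the job done as asked, in the order asked, and still so for the second after the job is handed in, while the arm keeps its last pose, push and grip.
It also fails if it takes over 42 s, if anything falls off the work surface, if the arm or the gripper's body presses on something with over 40 N, if the wrist force passes 120 N, or if a joint passes its speed limit or range.

## Working session

There is one attempt and no reset: what is moved stays moved. The work goes in short steps, Python scripts to look and compute and a tool call to move; the robot and the scene stay as the last step left them, time stands still between calls to the robot, and variables do not carry over. Pictures are saved under pics/ and viewed, at most 10 in all, crops included, and the job is handed in when it is done.

Besides the shell and the picture viewer there is one more tool, called after ">>>" as name(argument=value, ...) on one line, values as JSON. arm_command: Moves the arm, as the interface text tells. Its arguments: {"type":"object","properties":{"moves":{"type":"array"},"fingers":{"type":"number"},"squeeze":{"type":"number"}},"required":["moves"]}

```bash
mkdir -p pics; python3 - <<'E'
from bench import r
import cv2
print(r.read_state())
for n in("scene","top"):
    print(n,r.camera_info(n)); cv2.imwrite(f"pics/{n}0.png",r.camera(n)[:,:,::-1])
print(r.camera_info("wrist"))
E
```

```text
{'time': 0.0, 'joint_positions': array([ 1.21538674,  0.33284052, -0.06465693,  1.46096836,  0.02156385,
        1.34992206, -0.08850825]), 'joint_vel': array([ 0.00029513, -0.00070107, -0.00067742,  0.00092668, -0.0001298 ,
       -0.00112711, -0.00011691]), 'joint_torque': array([-6.97111591e-04, -6.23248529e+01,  2.38300773e-02, -3.89888263e+01,
       -6.16456219e-02,  3.96915630e-02,  8.37962830e-05]), 'ee_pos': array([ 0.20403425, -0.5903267 ,  0.2217605 ]), 'eef_rot': array([ 9.86189312e-01,  1.65620407e-01, -1.43600318e-04, -7.07921257e-04]), 'ft_force': array([ 0.61043761, -0.5376496 ,  0.55680909]), 'torque': array([-0.01006206, -0.00140356, -0.00694315]), 'grip_force': 0.0, 'width': 0.08723266318717515}
scene {'fx': 445.1140084339879, 'fy': 445.1140084339879, 'cx': 320.82843641998176, 'cy': 237.5532884924622, 'origin': array([0.88851946, 0.56348311, 1.01545567]), 'attitude': array([0.07981553, 0.29694275, 0.9211816 , 0.23849305])}
top {'fx': 441.9965269977107, 'fy': 441.9965269977107, 'cx': 322.16570234175657, 'cy': 239.37398446178193, 'origin': array([ 0.47308497, -0.04797535,  1.32997571]), 'attitude': array([-0.02827542,  0.01581094,  0.71301779, -0.70039713])}
{'fx': 356.70234598424537, 'fy': 356.70234598424537, 'cx': 312.30273070161746, 'cy': 240.58605050920173, 'origin': array([ 0.28170185, -0.564124  ,  0.38397955]), 'attitude': array([-0.12210551,  0.08768111, -0.57336852,  0.80538861])}
```

View pics/scene0.png

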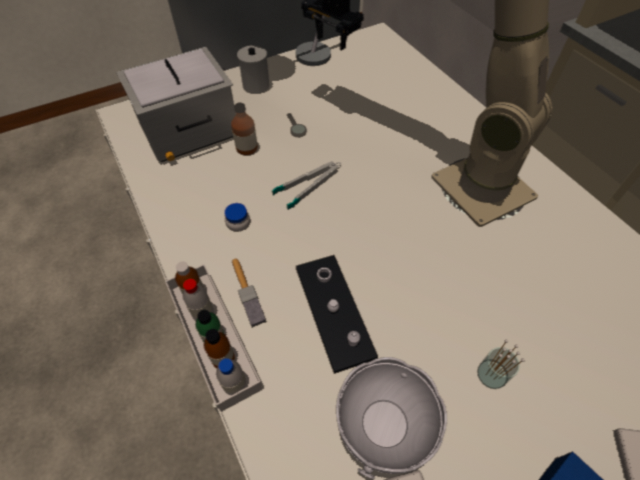

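View pics/top0.png

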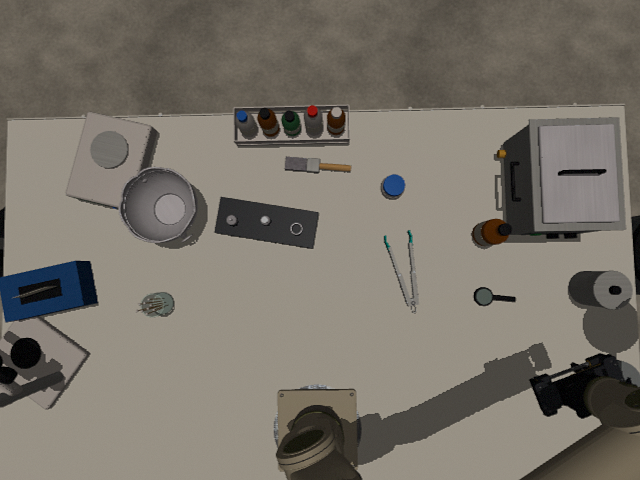

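The tongs lie near top (400,270), teal tips at (386,240) and (409,234), pivot near (413,308). The pad pieces are at top (231,220), (265,220) and (297,229), the last one being the ring. I'll enlarge the pad and measure.

```bash
cat > h.py <<'E'
import numpy as np, cv2
from scipy.spatial.transform import Rotation as R
def ray(ci,p):
    d=np.array([(p[0]-ci["cx"])/ci["fx"],-(p[1]-ci["cy"])/ci["fy"],-1.])
    return np.array(ci["origin"]),R.from_quat(ci["attitude"]).apply(d)
def onz(ci,p,z):
    o,d=ray(ci,p); return o+d*(z-o[2])/d[2]
def tri(a,p,b,q):
    o1,d1=ray(a,p);o2,d2=ray(b,q)
    s=np.linalg.lstsq(np.c_[d1,-d2],o2-o1,rcond=None)[0]
    x,y=o1+s[0]*d1,o2+s[1]*d2
    return (x+y)/2,np.linalg.norm(x-y)
def proj(ci,P):
    c=R.from_quat(ci["attitude"]).inv().apply(np.array(P)-ci["origin"])
    return np.array([ci["cx"]-ci["fx"]*c[0]/c[2],ci["cy"]+ci["fy"]*c[1]/c[2]])
def blobs(m,amin=8):
    n,l,s,c=cv2.connectedComponentsWithStats(m.astype(np.uint8))
    return [(s[i,4],c[i].round(1)) for i in range(1,n) if s[i,4]>=amin]
E
python3 - <<'E'
from h import *; from bench import r
I={n:cv2.imread(f"pics/{n}0.png") for n in("scene","top")}
C={n:r.camera_info(n) for n in I}
T={}
for n in I:
    h=cv2.cvtColor(I[n],cv2.COLOR_BGR2HSV)
    m=(h[...,0]>78)&(h[...,0]<100)&(h[...,1]>110)&(h[...,2]>40)
    T[n]=blobs(m); print(n,"teal",T[n])
    for a,c in T[n]:print(onz(C[n],c,.011).round(4))
    # pad: dark low-saturation
    g=I[n].max(2)<75
    x0,y0,x1,y1=((200,180,340,270) if n=="top" else (280,240,390,385))
    mm=np.zeros_like(g);mm[y0:y1,x0:x1]=g[y0:y1,x0:x1]
    cs=max(cv2.findContours(mm.astype(np.uint8),0,2)[0],key=cv2.contourArea)
    rc=cv2.minAreaRect(cs);print("pad",rc)
    print([onz(C[n],p,.02).round(3).tolist() for p in cv2.boxPoints(rc)])
a=cv2.resize(I["top"][190:255,205:330],None,fx=6,fy=6,interpolation=2)
b=cv2.resize(I["scene"][250:375,290:385],None,fx=4.6,fy=4.6,interpolation=2)
b=b[:590];o=np.zeros((max(len(a),len(b)),800,3),np.uint8)
a=cv2.resize(a,(360,187));o[:187,:360]=a;o[:len(b),362:362+b.shape[1]]=b
t=cv2.resize(I["top"][225:320,375:430],None,fx=4,fy=4);o[195:195+380,:220]=t
cv2.imwrite("pics/c.png",o)
E
```

```text
scene teal [(np.int32(34), array([278. , 188.4])), (np.int32(35), array([293. , 202.3]))]
[ 0.5551 -0.2896  0.011 ]
[ 0.5404 -0.2187  0.011 ]
pad ((336.4381408691406, 312.0718994140625), (114.71220397949219, 46.31257247924805), 70.06746673583984)
[[0.639, -0.013, 0.02], [0.513, -0.001, 0.02], [0.586, 0.302, 0.02], [0.693, 0.285, 0.02]]
top teal [(np.int32(26), array([410. , 237.2])), (np.int32(25), array([386. , 242.2]))]
[ 0.5573 -0.2873  0.011 ]
[ 0.5437 -0.2156  0.011 ]
pad ((266.27630615234375, 222.3829345703125), (99.76197814941406, 37.25105285644531), 9.188836097717285)
[[0.581, 0.297, 0.02], [0.691, 0.279, 0.02], [0.637, -0.016, 0.02], [0.528, 0.003, 0.02]]
```

View pics/c.png

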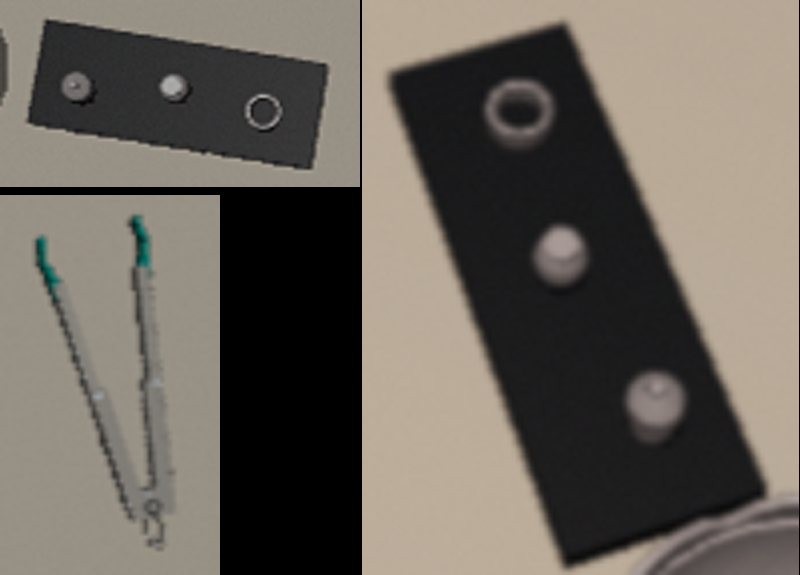

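The finial (button on top, waisted) is the piece next to the bowl: button at top (231.4,219.9) and scene (353.7,334.3). The middle piece with the flat white top, (264.7,219.9) and (333.7,302.8), is the ball foot.

```bash
python3 - <<'E'
from h import *; from bench import r
C={n:r.camera_info(n) for n in("scene","top","wrist")}
S,T=C["scene"],C["top"]
pr=lambda n,v:print(n,v[0].round(4),v[1].round(4))
f=tri(T,(231.4,219.9),S,(353.7,334.3));pr("button",f)
pr("ball",tri(T,(264.7,219.9),S,(333.7,302.8)))
a=tri(T,(410,237.2),S,(278,188.4));b=tri(T,(386,242.2),S,(293,202.3));pr("jawR",a);pr("jawL",b)
j=(a[0]+b[0])/2;d=b[0]-a[0];h=np.arctan2(-d[0],d[1]);print("jaws mid",j,"heading",np.degrees(h),"sep",np.linalg.norm(d[:2]))
p=onz(T,(412.8,303.3),.015);q=j-p;print("pivot",p,"heading",np.degrees(np.arctan2(q[1],q[0])),np.linalg.norm(q))
print("bowl rim c",onz(T,(158,206),.13),onz(T,(196,206),.13),onz(T,(158,243),.13))
W=C["wrist"];print("wrist look",R.from_quat(W["attitude"]).apply([0,0,-1]),R.from_quat(W["attitude"]).apply([1,0,0]))
s=r.read_state();Rt=R.from_quat(s["eef_rot"]);print("tool x",Rt.apply([1,0,0]),"y",Rt.apply([0,1,0]))
for hh in(h,):
  g=j[:2]-.095*np.array([np.cos(hh),np.sin(hh)]);print("grip",g,"tool shift",Rt.inv().apply(np.r_[g,.2]-s["ee_pos"]))
E
```

```text
button [0.6143 0.237  0.0553] 0.0005
ball [0.6126 0.1413 0.0483] 0.0019
jawR [ 0.5567 -0.2864  0.015 ] 0.0008
jawL [ 0.5429 -0.2145  0.0169] 0.0012
jaws mid [ 0.54980158 -0.25045663  0.01594732] heading 10.899948523968725 sep 0.0731778746340528
pivot [ 0.36196383 -0.28904349  0.015     ] heading 11.608575478766676 0.19176251842011993
bowl rim c [0.64854503 0.42275927 0.13      ] [0.64646232 0.31763066 0.13      ] [0.54654147 0.42215201 0.13      ]
wrist look [-0.28125765 -0.09613759 -0.95480453] [ 0.32712112 -0.94498164 -0.00121183]
tool x [ 9.45128943e-01  3.26697531e-01 -6.53882259e-05] y [ 0.32669718 -0.94512818 -0.00129358]
grip [ 0.45651549 -0.26842062] tool shift [ 0.34379393 -0.22178271  0.02210155]
```

>>> arm_command(moves=[2.87,-1.85,0,0,2.87,-1.85,0,0,2.87,-1.85,0,0,2.87,-1.85,0,0,2.87,-1.85,0,0,2.87,-1.85,0,0,2.87,-1.85,0,0,2.87,-1.85,0,0,2.87,-1.85,0,0,2.87,-1.85,0,0,2.87,-1.85,0,0,2.87,-1.85,0,0], fingers=100)

```text
time: 1.1
ee_pos: [0.4577, -0.2669, 0.2224]
eef_rot: [0.986, 0.166, -0.0, -0.0]
ft_force: [1.2, -0.7, 0.0]
width: 0.0872
grip_force: 0.0
```

>>> arm_command(moves=[0,0,1,4,0,0,1,3.8,0,0,0,0,0,0,0,0])

```text
time: 1.43
ee_pos: [0.4567, -0.2683, 0.2021]
eef_rot: [0.995, 0.099, -0.001, -0.0]
ft_force: [1.0, -0.7, 0.3]
width: 0.087
grip_force: 0.0
```

```bash
python3 - <<'E'
from h import *; from bench import r
s=r.read_state();ci=r.camera_info("wrist");im=r.camera("wrist")[:,:,::-1]
cv2.imwrite("pics/w1.png",im);np.save("w1.npy",ci)
Rt=R.from_quat(s["eef_rot"]);x=Rt.apply([1,0,0]);print(s["time"],s["ee_pos"],np.degrees(np.arctan2(x[1],x[0])))
h=cv2.cvtColor(im,cv2.COLOR_BGR2HSV);m=(h[...,0]>78)&(h[...,0]<100)&(h[...,1]>110)&(h[...,2]>40)
for a,c in blobs(m,50):print(a,c,onz(ci,c,.011).round(4))
E
```

```text
1.4333 [ 0.45666559 -0.26834234  0.20210594] 11.374123086290354
234 [275.1 110.4] [ 0.5467 -0.2151  0.011 ]
251 [354.1 110.6] [ 0.5611 -0.2872  0.011 ]
```

View pics/w1.png

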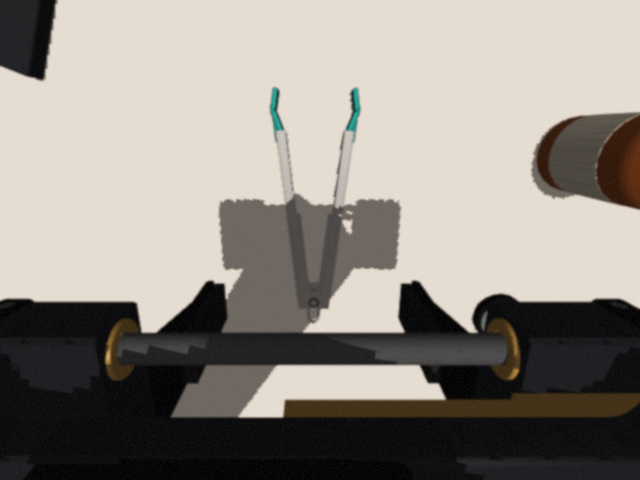

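```bash
python3 - <<'E'
from h import *; from bench import r
ci=np.load("w1.npy",allow_pickle=True).item();s=r.read_state()
Ti=R.from_quat(s["eef_rot"]).inv()
for n,p in dict(tip=(315,88),mid=(314.6,110.5),back=(314.5,139),piv=(313.5,303),a1=(284,160),a2=(344,160)).items():
  for z in(.011,.022):
    print(n,z,Ti.apply(onz(ci,p,z)-s["ee_pos"]).round(4))
T=r.camera_info("top");P,e=tri(T,(410,237.2),ci,(354.1,110.6));Q,f=tri(T,(386,242.2),ci,(275.1,110.4))
print(P,e,Q,f)
E
```

```text
tip 0.011 [0.1179 0.0023 0.1917]
tip 0.022 [0.1168 0.0022 0.1807]
mid 0.011 [0.0986 0.002  0.1917]
mid 0.022 [0.0981 0.0019 0.1807]
back 0.011 [0.0731 0.0019 0.1917]
back 0.022 [0.0733 0.0019 0.1807]
piv 0.011 [-0.1001  0.0013  0.1917]
piv 0.022 [-0.0944  0.0012  0.1807]
a1 0.011 [ 0.0535 -0.0276  0.1917]
a1 0.022 [ 0.0544 -0.0267  0.1807]
a2 0.011 [0.0535 0.0306 0.1917]
a2 0.022 [0.0544 0.0296 0.1807]
[ 0.55897556 -0.28678195  0.014571  ] 0.0037597923476653202 [ 0.54519496 -0.2153355   0.01169845] 0.0030670618233017482
```

>>> arm_command(moves=[0.3,0.16,3,0,0,0,3.5,0,0,0,3.5,0,0,0,3.5,0,0,0,3,0,0,0,2,0,0,0,1,0,0,0,0.35,0,0,0,0,0,0,0,0,0])

```text
time: 2.32
ee_pos: [0.4614, -0.27, 0.0055]
eef_rot: [0.995, 0.098, 0.001, 0.001]
ft_force: [0.1, -0.4, -0.1]
width: 0.0871
grip_force: 0.0
```

>>> arm_command(moves=[0,0,0,0,0,0,0,0,0,0,0,0,0,0,0,0,0,0,0,0,0,0,0,0,0,0,0,0,0,0,0,0], fingers=53, squeeze=15)

```text
time: 2.98
ee_pos: [0.4607, -0.2693, 0.0042]
eef_rot: [0.995, 0.098, 0.0, 0.0]
ft_force: [0.5, 0.4, 1.7]
width: 0.048
grip_force: 6.1
```

>>> arm_command(moves=[0,0,-0.5,0,0,0,-1,0,0,0,-2,0,0,0,-2.5,0,0,0,-2.5,0,0,0,-2.5,0,0,0,-2,0,0,0,-1,0,0,0,0,0,0,0,0,0])

```text
time: 3.82
ee_pos: [0.4603, -0.2694, 0.1439]
eef_rot: [0.995, 0.098, 0.0, 0.0]
ft_force: [-0.3, -0.2, -1.6]
width: 0.0462
grip_force: 5.5
```

```bash
python3 - <<'E'
from h import *; from bench import r
s=r.read_state();ci=r.camera_info("wrist");im=r.camera("wrist")[:,:,::-1]
S=r.camera_info("scene");si=r.camera("scene")[:,:,::-1];T=r.camera_info("top");ti=r.camera("top")[:,:,::-1]
cv2.imwrite("pics/w2.png",im)
print(s["time"],s["ee_pos"],s["width"],s["grip_force"])
B={}
for n,c,i in(("w",ci,im),("s",S,si),("t",T,ti)):
  h=cv2.cvtColor(i,cv2.COLOR_BGR2HSV);m=(h[...,0]>78)&(h[...,0]<100)&(h[...,1]>110)&(h[...,2]>40)
  B[n]=sorted([tuple(p) for a,p in blobs(m)]);print(n,B[n])
Ti=R.from_quat(s["eef_rot"]).inv()
g=[]
for k in(0,1):
  P,e=tri(ci,B["w"][k],T,B["t"][k]);g.append(P);print("wt",Ti.apply(P-s["ee_pos"]),e)
  P,e=tri(ci,B["w"][k],S,B["s"][1-k]);print("ws",Ti.apply(P-s["ee_pos"]),e)
E
```

```text
3.8167 [ 0.46027391 -0.26938512  0.14386189] 0.04623393036835479 5.452370662751491
w [(np.float64(246.9), np.float64(92.3)), (np.float64(380.0), np.float64(93.1))]
s [(np.float64(276.4), np.float64(156.5)), (np.float64(288.2), np.float64(167.2))]
t [(np.float64(396.4), np.float64(238.3)), (np.float64(415.7), np.float64(233.9))]
wt [ 0.09440026 -0.02600253 -0.00889733] 0.0035450780730194413
ws [ 0.09403833 -0.0268457  -0.01008965] 0.004827838744334525
wt [ 0.0926543   0.02102388 -0.03938272] 0.0020870767166285224
ws [ 0.09398817  0.02527068 -0.01183824] 0.004430533864378346
```

View pics/w2.png

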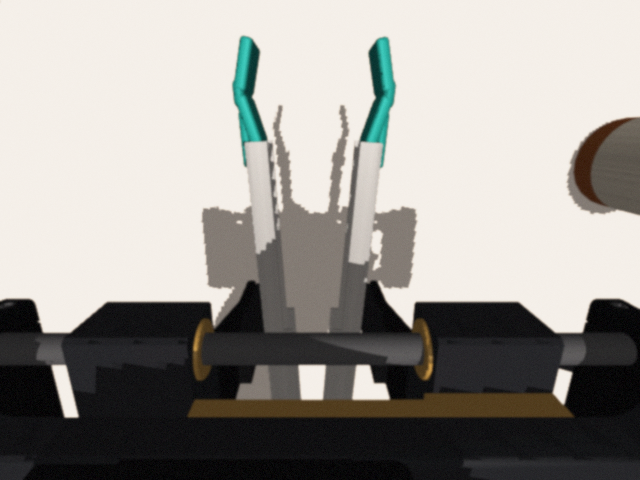

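The tongs are held level: jaws at (247,92) and (380,93), centred on the fingers at col 313.5. Now over to the finial.

>>> arm_command(moves=[0,0,0,-3.5,0,0,0,-3.5,0.3,-0.8,0,0,0.6,-1.6,0,0,1,-2.4,0,0,1.1,-2.8,0,0,1.1,-2.8,0,0,1.1,-2.8,0,0,1.1,-2.8,0,0,1.1,-2.8,0,0,1.1,-2.8,0,0,1.1,-2.8,0,0])

```text
time: 4.97
ee_pos: [0.4743, -0.0056, 0.1434]
eef_rot: [0.987, 0.158, -0.0, -0.0]
ft_force: [1.1, 0.2, -0.5]
width: 0.0464
grip_force: 5.5
```

>>> arm_command(moves=[1.1,-2.8,0,0,1.1,-2.8,0,0,1.1,-2.8,0,0,1.1,-2.8,0,0,1.1,-2.8,0,0,1,-2.4,0,0,0.6,-1.6,0,0,0.3,-0.8,0,0,0,0,0,0,0,0,0,0,0,0,0,0])

```text
time: 5.88
ee_pos: [0.4865, 0.1926, 0.1437]
eef_rot: [0.987, 0.158, -0.0, 0.0]
ft_force: [0.6, 0.3, -0.3]
width: 0.046
grip_force: 5.5
```

```bash
python3 - <<'E'
from h import *; from bench import r
s=r.read_state();ci=r.camera_info("wrist");im=r.camera("wrist")[:,:,::-1]
cv2.imwrite("pics/w3.png",im);np.save("w3.npy",[ci,s])
Rt=R.from_quat(s["eef_rot"]);x=Rt.apply([1,0,0])
print(s["time"],s["ee_pos"],s["width"],s["grip_force"],np.degrees(np.arctan2(x[1],x[0])))
print(proj(ci,[.614,.237,.067]))
E
```

```text
5.8833 [0.48645941 0.19259122 0.14367107] 0.04602825381403995 5.452504923159722 18.14944425249557
[307.43774558  35.99114327]
```

View pics/w3.png

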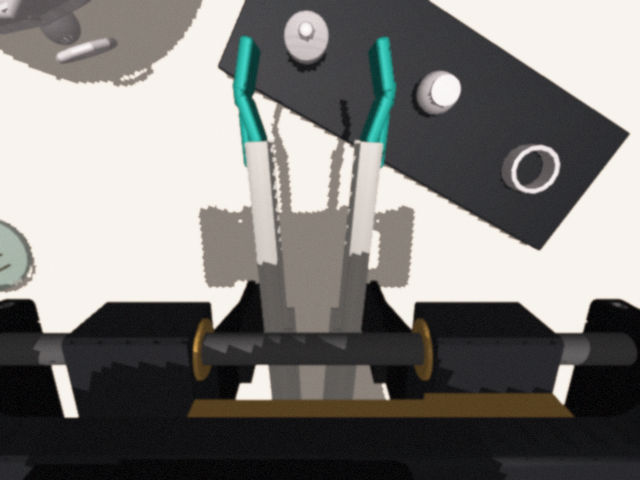

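The finial's button is at (306.5,29) between the jaws' line; ball foot at (441,92), ring at (531,168). I'll compute and approach above it.

```bash
python3 - <<'E'
from h import *; from bench import r
ci,s=np.load("w3.npy",allow_pickle=True)
Ti=R.from_quat(s["eef_rot"]).inv()
S,T=r.camera_info("scene"),r.camera_info("top")
for n,c,p in(("t",T,(231.4,219.9)),("s",S,(353.7,334.3))):
  P,e=tri(ci,(306.5,29),c,p);print(n,P,e)
for p,z in(((306.5,29),.067),((306,37),.05)):
  P=onz(ci,p,z);print(P,"tool",Ti.apply(P-s["ee_pos"]))
E
```

```text
t [0.61600536 0.23722517 0.06229319] 0.005836641336925986
s [0.6172894  0.23953616 0.06453739] 0.0017549839404992962
[0.61732316 0.23865881 0.067     ] tool [ 0.1387639  -0.00307563  0.07655794]
[0.61669228 0.23905245 0.05      ] tool [ 0.13830059 -0.00366033  0.09355783]
```

>>> arm_command(moves=[0.8,-0.1,0.5,0,1.2,-0.1,1,0,1.2,-0.1,1,0,0.8,0,0.5,0,0.4,0,0,0,0,0,0,0,0,0,0,0,0,0,0,0])

```text
time: 6.6
ee_pos: [0.5272, 0.2108, 0.1145]
eef_rot: [0.987, 0.159, 0.0, 0.0]
ft_force: [-0.5, 1.2, -0.8]
width: 0.0459
grip_force: 5.5
```

```bash
python3 - <<'E'
from h import *; from bench import r
s=r.read_state();ci=r.camera_info("wrist");im=r.camera("wrist")[:,:,::-1]
cv2.imwrite("pics/w4.png",cv2.resize(im[0:240,180:440],None,fx=2.4,fy=2.4,interpolation=2));np.save("w4.npy",[ci,s])
Rt=R.from_quat(s["eef_rot"])
print(s["time"],s["ee_pos"],s["width"],s["grip_force"])
for n,p in dict(jawtip=[.114,0,-.018],jawmid=[.095,0,-.018],jawback=[.076,0,-.018]).items():print(n,proj(ci,s["ee_pos"]+Rt.apply(p)))
E
```

```text
6.6 [0.5272391  0.21075606 0.11454222] 0.04589112431386257 5.452504840432084
jawtip [311.31622997  36.04926176]
jawmid [311.33779347  93.07079479]
jawback [311.35760975 145.47206257]
```

View pics/w4.png

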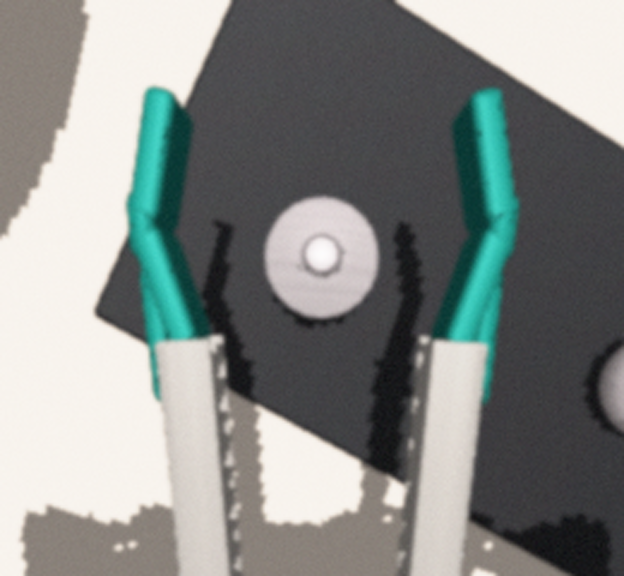

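```bash
python3 - <<'E'
from h import *; from bench import r
ci,s=np.load("w4.npy",allow_pickle=True);ci3,s3=np.load("w3.npy",allow_pickle=True)
Rt=R.from_quat(s["eef_rot"]);z0=s["ee_pos"][2]
f=lambda p,z:Rt.inv().apply(onz(ci,(180+p[0]/2.4,p[1]/2.4),z)-s["ee_pos"]).round(4)
print("button",f((322,254),.067),"barrel",f((321.5,258),.05))
print("vertex L,R",f((130,210),z0+.018),f((518,210),z0+.018))
print("tip L,R",f((158,88),z0+.018),f((488,88),z0+.018))
print(tri(ci3,(306.5,29),ci,(180+322/2.4,254/2.4)))
E
```

```text
button [0.0944 0.0014 0.0476] barrel [0.0945 0.0014 0.0646]
vertex L,R [ 0.0969 -0.0288 -0.018 ] [ 0.0969  0.0316 -0.0179]
tip L,R [ 0.1138 -0.0235 -0.0179] [ 0.1138  0.0259 -0.0179]
(array([0.61749265, 0.2388986 , 0.06593273]), np.float64(0.00032289429066327096))
```

>>> arm_command(moves=[-0.1,0,0.5,0,0,0,1,0,0,0,1.2,0,0,0,1.2,0,0,0,1.2,0,0,0,1.2,0,0,0,1,0,0,0,0.5,0,0,0,0,0,0,0,0,0,0,0,0,0])

```text
time: 7.57
ee_pos: [0.5267, 0.2108, 0.0366]
eef_rot: [0.987, 0.159, 0.0, -0.0]
ft_force: [0.3, -0.7, -1.3]
width: 0.0463
grip_force: 5.5
```

```bash
python3 - <<'E'
from h import *; from bench import r
s=r.read_state();ci=r.camera_info("wrist");im=r.camera("wrist")[:,:,::-1]
si=r.camera("scene")[:,:,::-1]
o=np.zeros((600,800,3),np.uint8)
o[:520,:520]=cv2.resize(im[0:260,180:440],None,fx=2,fy=2,interpolation=2)
o[:600,520:]=cv2.resize(si[260:410,305:375],None,fx=4,fy=4,interpolation=2)
cv2.imwrite("pics/w5.png",o);print(s)
E
```

```text
{'time': 7.5667, 'joint_positions': array([ 0.0816458 ,  0.47037561, -0.65928765,  1.78170269,  0.33570556,
        1.00312595, -1.95991473]), 'joint_vel': array([ 0.00203651, -0.00577954, -0.00307373, -0.00036031,  0.00022288,
        0.00021718, -0.00246107]), 'joint_torque': array([-2.43932067e-02, -5.73112535e+01, -9.87052381e+00, -3.19191992e+01,
        1.87771046e-02, -7.84963137e-02, -5.09367077e-03]), 'ee_pos': array([0.52674627, 0.21077834, 0.03658268]), 'eef_rot': array([ 9.87311990e-01,  1.58791713e-01,  4.66492697e-04, -9.77094049e-05]), 'ft_force': array([ 0.33003911, -0.67499882, -1.27518152]), 'torque': array([-0.00456761, -0.04107231, -0.00293536]), 'grip_force': 5.452528113746666, 'width': 0.04626759940168609}
```

View pics/w5.png

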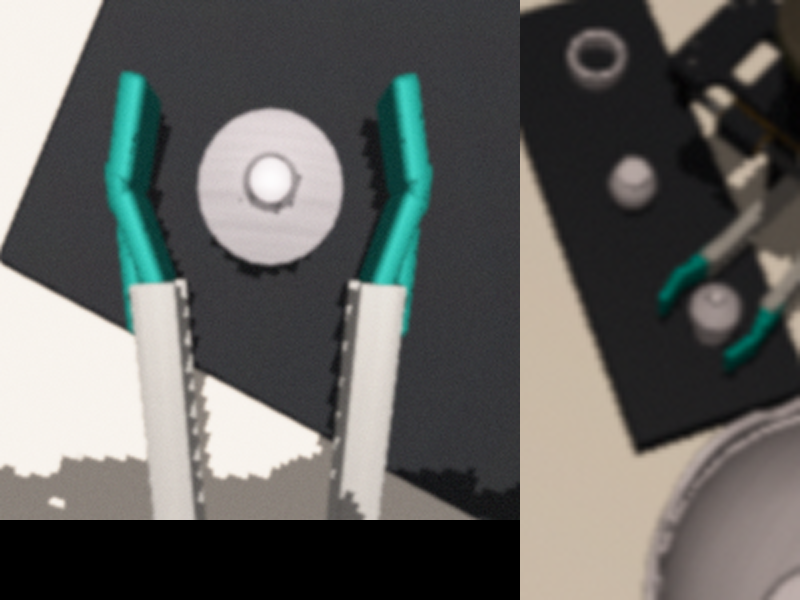

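Jaws straddle the finial with vertices at row 180 and barrel centre at (270,186), mid 268.5. It's centred, so I'll close.

>>> arm_command(moves=[-0.1,0,0,0,0,0,0,0,0,0,0,0,0,0,0,0,0,0,0,0], fingers=44)

```text
time: 8.08
ee_pos: [0.5255, 0.2102, 0.0361]
eef_rot: [0.987, 0.159, 0.0, 0.0]
ft_force: [-1.8, 0.3, -1.2]
width: 0.0389
grip_force: 6.4
```

>>> arm_command(moves=[0,0,0,0,0,0,0,0,0,0,0,0,0,0,0,0,0,0,0,0,0,0,0,0], fingers=38)

```text
time: 8.58
ee_pos: [0.5254, 0.2101, 0.036]
eef_rot: [0.987, 0.159, 0.0, 0.0]
ft_force: [0.1, -1.2, -0.5]
width: 0.034
grip_force: 15.0
```

>>> arm_command(moves=[0,0,0,0,0,0,0,0,0,0,0,0,0,0,0,0,0,0,0,0,0,0,0,0,0,0,0,0,0,0,0,0], fingers=30, squeeze=20)

```text
time: 9.25
ee_pos: [0.5254, 0.2101, 0.036]
eef_rot: [0.987, 0.159, 0.0, 0.0]
ft_force: [-0.1, 0.0, -1.0]
width: 0.0339
grip_force: 20.0
```

```bash
python3 - <<'E'
from h import *; from bench import r
s=r.read_state();im=r.camera("wrist")[:,:,::-1]
si=r.camera("scene")[:,:,::-1]
o=np.zeros((600,800,3),np.uint8)
o[:520,:520]=cv2.resize(im[0:260,180:440],None,fx=2,fy=2,interpolation=2)
o[:600,520:]=cv2.resize(si[260:410,305:375],None,fx=4,fy=4,interpolation=2)
cv2.imwrite("pics/w6.png",o);print(s["time"],s["width"],s["grip_force"],s["ee_pos"])
E
```

```text
9.25 0.033878947513237286 19.982235431671143 [0.52542464 0.21014546 0.03602482]
```

View pics/w6.png

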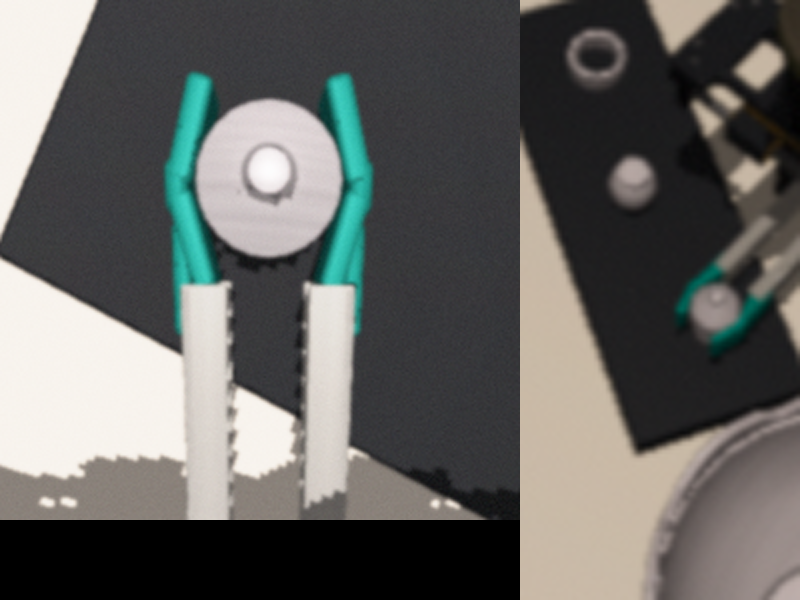

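The finial is seated in the V jaws and upright, with the button at (269,168). Lifting.

>>> arm_command(moves=[0,0,0,0,0,0,0,0,0,0,-0.2,0,0,0,-0.5,0,0,0,-1,0,0,0,-1.3,0,0,0,-1.5,0,0,0,-1.5,0,0,0,-1.5,0,0,0,-1.5,0,0,0,-1.5,0,0,0,-1.5,0], squeeze=28)

```text
time: 10.35
ee_pos: [0.5255, 0.2104, 0.1583]
eef_rot: [0.987, 0.159, 0.001, -0.0]
ft_force: [0.2, 0.0, -1.4]
width: 0.0337
grip_force: 28.0
```

>>> arm_command(moves=[0,0,-1.5,0,0,0,-1.3,0,0,0,-1,0,0,0,-0.5,0,0,0,-0.2,0,0,0,0,0,0,0,0,0,0,0,0,0,0,0,0,0])

```text
time: 11.1
ee_pos: [0.5251, 0.21, 0.2003]
eef_rot: [0.987, 0.159, -0.001, 0.0]
ft_force: [-0.1, 0.4, -1.3]
width: 0.0339
grip_force: 28.0
```

```bash
python3 - <<'E'
from h import *; from bench import r
s=r.read_state();im=r.camera("wrist")[:,:,::-1];S=r.camera_info("scene")
si=r.camera("scene")[:,:,::-1]
c=proj(S,[.6175,.239,.207]).astype(int);print(c)
o=np.zeros((600,800,3),np.uint8)
o[:400,:400]=cv2.resize(im[0:260,180:440],(400,400))
y=max(c[1]-50,0);x=c[0]-50
o[:600,400:]=cv2.resize(si[y:y+150,x:x+100],(400,600),interpolation=2)
cv2.imwrite("pics/w7.png",o);print(s["time"],s["width"],s["grip_force"],s["ee_pos"],s["eef_rot"])
E
```

```text
[357 305]
11.1 0.0338615112993601 27.977702021598816 [0.52508741 0.21000814 0.20031044] [ 9.87314303e-01  1.58776915e-01 -5.91839208e-04  9.46751183e-05]
```

View pics/w7.png

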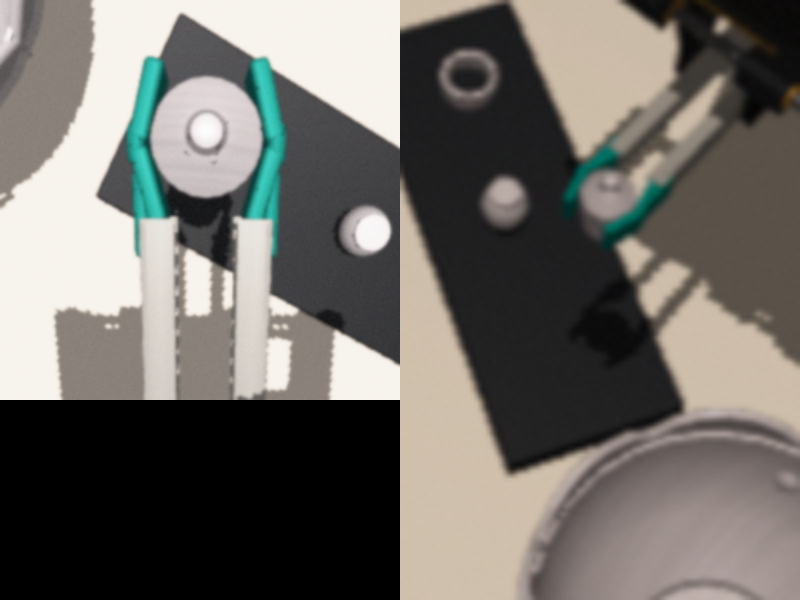

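The finial hangs upright in the jaws, clear of the pad, and the other pieces have not moved.

>>> arm_command(moves=[0,0,0,0,0,0,0,0,0,0,0,0,0,0,0,0,0,0,0,0,0,0,0,0])

```text
time: 11.7
ee_pos: [0.5254, 0.2102, 0.201]
eef_rot: [0.987, 0.159, 0.0, 0.0]
ft_force: [0.1, -1.0, -1.4]
width: 0.0337
grip_force: 28.0
```

```bash
python3 -c "
from bench import r
print(r.close_job())"
```

```text
the job is handed in; nothing more can be done
None
```

The tongs are holding the finial still and upright about 20 cm above the bench, the last pictures show the other two silver pieces still in place, and the job was handed in at about 11.7 s.

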